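# Third hand for the carver

### The arm

A 6-joint arm with a two-finger parallel gripper is mounted at the origin on the work surface. World frame = base frame: x ahead of the robot, y to its left, z up, the work surface at z = 0. Lengths are in m, angles in rad, forces in N, time in s.
With the tool pointing down it reaches from about 0.25 to 0.725 m from the base axis. Payload 4 kg.
Tool frame: the origin (TCP) lies at the very end of the fingers, on their centre line; the grasp point (between the pads) lies 19 mm behind it; z points along the fingers, y is the line along which they close (so a half turn about z gives the same grasp; the last joint's range is limited). The gripper opens to 85 mm and grips with 20 to 120 N. Pads are 22 mm wide; open, the fingers measure 114 mm over their backs; the gripper's body (76 mm by 85 mm) begins 54 mm behind the grasp point. The pads swing forward as they close: fully open they stand 13 mm farther back than shut.
Start: joints at [1.109, 0.241, 0.005, 1.335, 0, 1.571], TCP at [0.223, 0.448, 0.231] pointing down, gripper open.
Joint ranges: [-2.72, 2.72], [-1.05, 1.87], [-1.09, 1.28], [-1.99, 2.15], [-1.42, 1.44], [-3.14, 3.14]. Speed limits (rad/s): [2.79, 2.79, 3.14, 3.14, 3.14, 3.14].

### API

Orientations are given as a rotation vector (axis times angle).
In Python, from cell import ctrl, eyes, order, nets gives the robot as it stands. The module is installed in compiled form; this text tells all that it offers.
- The arm moves only by the tool apply_moves, never from a script. Its argument "steps" is a list of rows, each a list of 6 numbers: the shift along the tool's x, y, z in m, then the turn, a rotation vector about the tool's x, y, z in degrees. A call has 1 to 5 rows; each row is the pose to reach, as a shift and turn from the pose commanded when the call began, along the tool's axes at that moment; what a row does not reach only later rows make up. A row lasts 1/10 s, in which the tool goes at most 50 mm and 8.59 degrees, less where a joint would pass 70% of its speed; a pose out of reach is approached as far as the arm can. A call with a gripper value outside its range is refused whole. "fingers" is the closure in counts, from 0 (fully open) to 255 (shut), set as the call begins (left out, the last holds). The fingers move at their own pace and stop on an object; "squeeze" is the grip in N (left out, the last holds). Time passes only in rows, so rows that repeat a pose let the fingers close. It gives the time, the measured TCP pose, the force, the opening and the grip force at its end, in the units of the state.
- ctrl.sense(): the state, without advancing time (a new reading comes with each control period).
- eyes.snapshot(name): name is "scene" or "top" or "wrist"; returns the picture (384x512x3 uint8, red, green, blue); there is no depth.
- eyes.camera_params(name): a dict with "camera_matrix" (3x3 intrinsics, pixels), "R" (3x3) and "t" (3): a world point X has camera coordinates R X + t. Camera axes: x right, y down, z forward; pixel columns grow to the right and rows downward; lengths in m; the calibration is good to about 2 mm. A picture is of the moment at which its call begins: read the wrist's pose just before it. camera_params takes no time and is no camera call; for the wrist camera it gives the pose at the moment of the call.
- order.job_done(): hands the job in; it is judged then, once.
Trained networks look in the newest picture that a camera, given by its name, has taken for a name from the list of things; names that differ only in an ending like _2 or _b are one class to them, and where a whole thing is asked for, a point or a joint stands for the part that bears it (a point fixed in the world has none). Each returns a list of dicts, best first, with "conf" (0 to 1); they miss things now and then, are a little off and sometimes report something else, mostly with a low value. They report only what shows in the picture. A call takes as long as a camera call. They do not tell look-alikes from the thing itself.
- nets.regions_of(target, camera): "pixels" (384x512 bool, what is visible of it) and "point" ([column, row] in pixels, amid what is visible of it).
The state is a dict: "time_s": time; "joint_pos": joint angles; "qd": joint speeds; "tau": joint torques, N m; "position": TCP position; "orientation": TCP orientation; "force": force on the tool from outside, world axes, zero at the start; "wrist_torque": the same for the moment, N m; "grip_width": finger opening in m; "grasp_force": force on a finger pad.
Only numpy, scipy, OpenCV 4.12 (cv2) and the standard library are available. Lean on these libraries where they do the work, as an engineer would, in place of code of your own. Each camera call takes 0.05 s, during which the arm holds its last target. There are 200 camera calls.

### The job

Call the carver by pressing the desk bell's plunger fully down, then set the oblong carved block flat on the fixture's bed, flower up, with one end squarely against the middle of the sprung rail. Push it along the bed against the rail with a steady force of about 10 N, so that the springs are about half closed, and finish while still holding it pressed there for the carver to screw it down. Leave the other things on the bench where they are.

Things in the scene. Friction and masses are not known exactly. Their poses are not given: they have to be found in the camera images.
- carved_block: the work: oblong light-wood block, 100 mm long (own x), 54 mm wide (own y), 40 mm high, with a carved flower on top that rises 6 mm more; sides and ends are plain and flat, either end may go to the rail. Origin: centre of its underside. It lies on the bench, flower up, about 0.17 kg (varies).
- fixture: holding fixture screwed to the bench: plywood bed 250 mm (own x) by 170 mm (own y), 18 mm thick, with four small screw holes. Own x points along the bed, away from the robot, to the sprung rail and the 42 mm high dark wood back stop behind it. Origin: centre of the bed's underside, at bench height. Bed clear from own x -125 mm to the rail's face at +50 mm.
- rail (a joint): how far the sprung rail is pushed back towards the back stop, in m: 0 at rest, 0.020 with the springs fully closed (hard stop). It slides along the fixture's x. Spring rate 0.9 N per mm, no preload: 10 N pushes it back about 11 mm.
- rail_face (a point): middle of the rail's flat front face (it looks to the fixture's -x), 20 mm above the bed top; moves with the rail. The rail is a light-wood bar 130 mm long (fixture's y), 22 mm thick, 34 mm high, with two steel guide rods and coil springs behind it. At rest the face is at fixture x = +50 mm.
- bell: steel desk bell, dome 84 mm across, on a dark wood plinth 100 mm square and 15 mm thick screwed to the bench. Origin: centre of the plinth's underside; top of the dome 47 mm up.
- bell_plunger (a joint): how far the bell's plunger is pressed down, in m: 0 at rest, 0.008 at its stop; springs back by itself. 1 N starts it, 5 N brings it to the stop.
- bell_top (a point): centre of the top of the bell's plunger head, a steel disc 20 mm across; at rest 67 mm above the bench, 20 mm above the dome; moves with the plunger.
- round_rosette: bystander: round carved wooden disc, 72 mm across, 26 mm thick. Origin under its centre.
- plain_blank: bystander: plain uncarved wooden block 75 x 65 x 30 mm. Origin under its centre.
- mallet: bystander: turned wooden carver's mallet standing on its head, 82 mm across, 258 mm tall. Origin under its centre.
- cleat_a: bystander: small wooden hold-down cleat 50 x 36 x 22 mm. Origin under its centre.
- cleat_b: bystander: a second cleat like it, 50 x 36 x 22 mm. Origin under its centre.
- brush: bystander: flat brush with a yellow handle, 200 mm long, lying on the bench. Origin at its underside.
- gouge_a: bystander: carving gouge with a wooden handle, about 240 mm long along own x, 24 mm thick, lying on the bench. Origin under its ferrule.
- screw_tin: bystander: open steel tin, 76 mm across, 60 mm high. Origin under its centre.
There are look-alikes about, which are no part of the job. Leave any purple or yellow look-alike of the carved_block alone. What is shaped like the bell but turquoise is not meant.

How it is judged:
By the outcome, as a careful person would: the job done as asked, in the order asked, and still so for the second after the job is handed in, while the arm keeps its last pose, push and grip.
It also fails if it takes over 59 s, if anything falls off the work surface, if the arm or the gripper's body presses on something with over 40 N, if the wrist force passes 120 N, or if a joint passes its speed limit or range.

## Working session

There is one attempt and no reset: what is moved stays moved. The work goes in short steps, Python scripts to look and compute and a tool call to move; the robot and the scene stay as the last step left them, time stands still between calls to the robot, and variables do not carry over. Pictures are saved under pics/ and viewed, at most 12 in all, crops included, and the job is handed in when it is done.

Besides the shell and the picture viewer there is one more tool, called after "Call:" by a JSON object that holds its "fn" and its "kwargs", one argument or row to a line. apply_moves: Moves the arm, as the interface text tells. Its arguments: {"type":"object","properties":{"steps":{"type":"array","items":{"type":"array","items":{"type":"number"}}},"fingers":{"type":"number"},"squeeze":{"type":"number"}},"required":["steps"]}

```bash
mkdir -p pics; python3 - <<'E'
from cell import ctrl, eyes, order, nets
import cv2, numpy as np
s=ctrl.sense(); print({k:np.round(v,3) for k,v in s.items()})
for n in ("scene","top"):
    im=eyes.snapshot(n); cv2.imwrite(f"pics/{n}0.png",cv2.resize(im[:,:,::-1],(800,600),interpolation=cv2.INTER_CUBIC))
    c=eyes.camera_params(n); print(n,np.round(c["camera_matrix"],1).tolist(),np.round(c["R"],3).tolist(),np.round(c["t"],3))
E
```

```text
{'time_s': np.float64(0.0), 'joint_pos': array([1.109, 0.241, 0.004, 1.335, 0.   , 1.571]), 'qd': array([-0.   , -0.   ,  0.   ,  0.001,  0.001,  0.   ]), 'tau': array([ 0.0000e+00, -3.7232e+01,  2.5241e+01,  1.7000e-02,  0.0000e+00,
       -0.0000e+00]), 'position': array([0.222, 0.447, 0.23 ]), 'orientation': array([-7.190e-01, -3.058e+00,  3.000e-03]), 'force': array([ 0.661, -0.736, -0.691]), 'wrist_torque': array([-0.003,  0.043, -0.024]), 'grasp_force': np.float64(0.0), 'grip_width': np.float64(0.085)}
scene [[452.4, 0.0, 254.2], [0.0, 452.4, 192.7], [0.0, 0.0, 1.0]] [[0.623, 0.782, -0.022], [0.416, -0.354, -0.838], [-0.663, 0.512, -0.546]] [-0.318 -0.147  1.751]
top [[375.7, 0.0, 262.1], [0.0, 375.7, 184.1], [0.0, 0.0, 1.0]] [[-0.005, -1.0, -0.005], [-0.998, 0.006, -0.062], [0.062, 0.005, -0.998]] [0.03  0.521 1.038]
```

View pics/scene0.png

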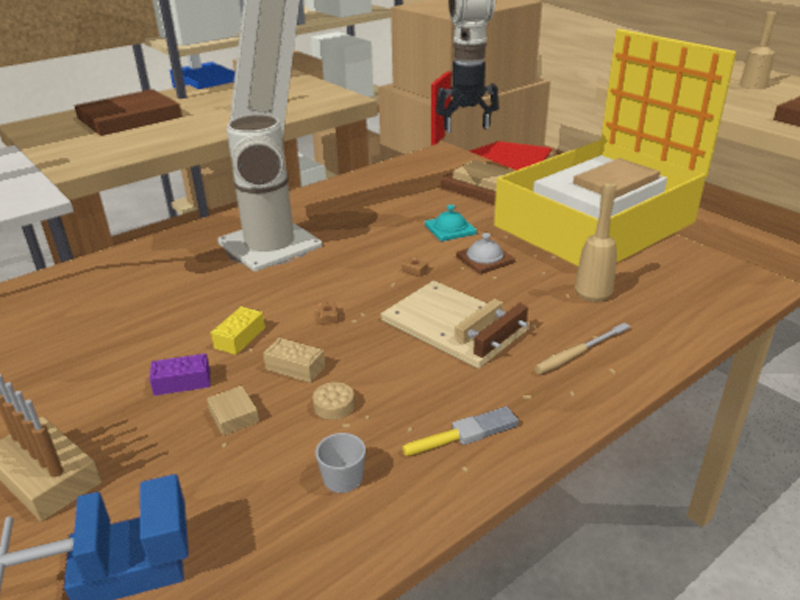

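View pics/top0.png

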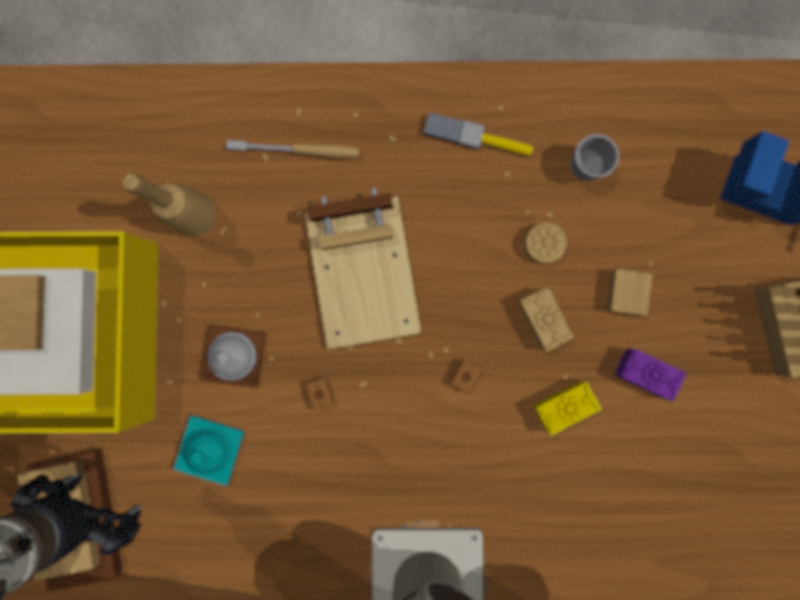

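Top picture (800 px scale): the carved block candidates are light wood (547,320), yellow (568,408), purple (651,374), plain blank (632,292) and rosette (546,243). I choose the light oblong flowered one at (547,320). The bell is the steel one at (232,357), not the turquoise one at (208,450). The fixture bed is at about (365,275), with its rail at (355,238).

```bash
cat > h.py <<'E'
from cell import ctrl, eyes, order, nets
import cv2, numpy as np
from scipy.optimize import minimize, least_squares
from scipy.spatial.transform import Rotation as Rot
def proj(c,X):
    X=np.atleast_2d(X)@c["R"].T+c["t"]; u=X@c["camera_matrix"].T; return u[:,:2]/u[:,2:]
def ray(c,px,z):
    d=c["R"].T@np.linalg.solve(c["camera_matrix"],[px[0],px[1],1]); o=-c["R"].T@c["t"]
    return o+d*(z-o[2])/d[2]
def box(p,lx,ly,z0,z1):
    a=np.array([[sx*lx/2,sy*ly/2] for sx in(-1,1) for sy in(-1,1)]); r=np.array([[np.cos(p[2]),-np.sin(p[2])],[np.sin(p[2]),np.cos(p[2])]])
    a=a@r.T+p[:2]; return np.vstack([np.c_[a,np.full(4,z)] for z in(z0,z1)])
def hullmask(c,X):
    m=np.zeros((384*4,512*4),np.uint8); cv2.fillConvexPoly(m,cv2.convexHull(np.round(proj(c,X)*4+1.5).astype(np.int32)),1)
    return cv2.resize(m.astype(np.float32),(512,384),interpolation=cv2.INTER_AREA)
def fitbox(obs,p0,lx,ly,z0,z1):
    f=lambda p: sum(np.abs(hullmask(c,box(p,lx,ly,z0,z1))-m).sum()/m.sum() for c,m in obs)
    S=np.array([p0]+[np.array(p0)+d for d in np.diag([.012,.012,.15])])
    r=minimize(f,p0,method="Nelder-Mead",options=dict(initial_simplex=S,xatol=1e-4,fatol=1e-4)); return r.x,r.fun
def show(name,im,box=None):
    if box: im=im[box[1]:box[3],box[0]:box[2]]
    s=min(800/im.shape[1],600/im.shape[0]); cv2.imwrite(f"pics/{name}.png",cv2.resize(im[:,:,::-1],None,fx=s,fy=s,interpolation=cv2.INTER_CUBIC))
E
python3 - <<'E'
from h import *
C={n:eyes.camera_params(n) for n in("top","scene")}
M={}
ims={n:eyes.snapshot(n) for n in C}
for n in C:
    for t in("carved_block","fixture","rail","bell","bell_top"):
        for r in nets.regions_of(t,n):
            print(n,t,round(r["conf"],2),np.round(r["point"],1),r["pixels"].sum(),np.round(ray(C[n],r["point"],0.03),3))
            M.setdefault((n,t),[]).append(r["pixels"])
np.save("M.npy",M,allow_pickle=True)
show("blkcrop",ims["scene"],(80,180,260,300))
E
```

```text
top carved_block 0.8 [361.6 265. ] 887 [ 0.298 -0.243  0.03 ]
top carved_block 0.72 [346.3 206.9] 801 [ 0.456 -0.204  0.03 ]
top carved_block 0.62 [414.6 239. ] 872 [ 0.367 -0.39   0.03 ]
top carved_block 0.46 [141.9 229.4] 41 [0.397 0.359 0.03 ]
top carved_block 0.38 [236.  171.3] 5514 [0.556 0.099 0.03 ]
top carved_block 0.31 [146.7 229.1] 1230 [0.398 0.346 0.03 ]
top rail 0.72 [223.7 153. ] 509 [0.608 0.134 0.03 ]
top bell 0.74 [148.  229.1] 1308 [0.398 0.342 0.03 ]
top bell 0.73 [136.4 290. ] 1356 [0.233 0.371 0.03 ]
top bell_top 0.58 [144.4 230.5] 37 [0.394 0.352 0.03 ]
top bell_top 0.49 [126. 291.] 45 [0.23 0.4  0.03]
scene carved_block 0.83 [116.4 239.4] 836 [ 0.389 -0.398  0.03 ]
scene carved_block 0.76 [184.8 226.4] 765 [ 0.462 -0.218  0.03 ]
scene carved_block 0.71 [152.2 211.4] 646 [ 0.332 -0.256  0.03 ]
scene fixture 0.87 [293.2 205.1] 2952 [0.586 0.095 0.03 ]
scene fixture 0.71 [386.  165.3] 1227 [0.615 0.51  0.03 ]
scene rail 0.56 [303.  202.8] 425 [0.596 0.127 0.03 ]
scene bell 0.92 [308.1 162.8] 586 [0.425 0.316 0.03 ]
scene bell 0.72 [288.6 141.9] 450 [0.257 0.374 0.03 ]
scene bell_top 0.59 [305.3 202.5] 408 [0.599 0.134 0.03 ]
```

View pics/blkcrop.png

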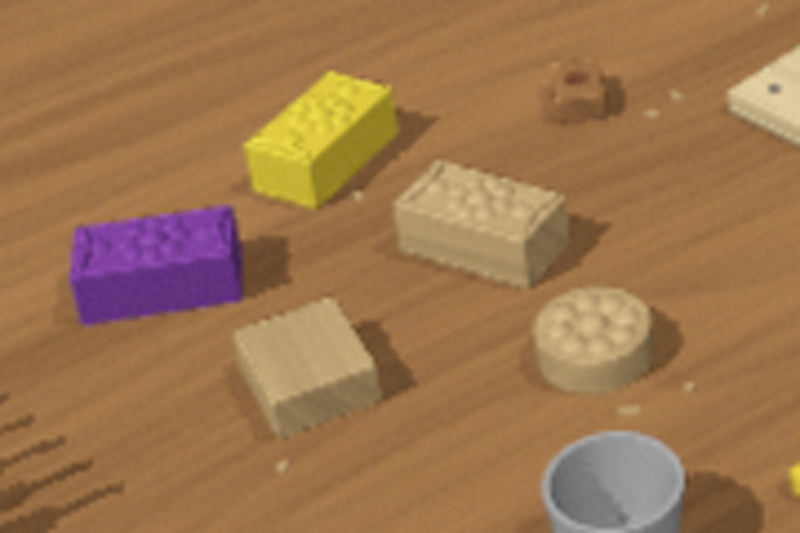

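Crop: the light oblong flowered block is at (480,220), clearly distinct from the purple (155,265) and yellow (320,140) blocks, the plain blank (305,365) and the rosette (592,340).

```bash
python3 - <<'E'
from h import *
C={n:eyes.camera_params(n) for n in("top","scene")}
M=np.load("M.npy",allow_pickle=True).item()
mt=M["top","carved_block"][1].astype(float); ms=M["scene","carved_block"][1].astype(float)
for o in ([(C["top"],mt),(C["scene"],ms)],[(C["top"],mt)],[(C["scene"],ms)]):
    print("block",fitbox(o,[.456,-.204,.4],.1,.054,0,.042))
for a,b in((0.8,.0),):pass
print("bell top",ray(C["top"],[144.4,230.5],.067), "wide mask bell top in top cam box", )
for c,i in(("top",0),("scene",0)):
    m=M[c,"bell"][i]; ys,xs=np.where(m); print(c,xs.min(),xs.max(),ys.min(),ys.max())
# bell plinth fit
print("plinth+dome", np.round(ray(C["top"],np.array([232,357])/1.5625,.03),3))
# bed corners
g=cv2.cvtColor(eyes.snapshot("top"),cv2.COLOR_RGB2GRAY)
pc=np.array([[328,348],[420,332],[305,213],[398,198]],np.float32)/1.5625
pc=cv2.cornerSubPix(g,pc.reshape(-1,1,2),(4,4),(-1,-1),(3,50,.01)).reshape(-1,2); print(pc)
W=np.array([ray(C["top"],p,.018) for p in pc]); print(np.round(W,3))
print([np.linalg.norm(W[i]-W[j]) for i,j in((0,1),(0,2),(1,3),(2,3))], np.degrees([np.arctan2(*(W[i]-W[j])[1::-1]) for i,j in((2,0),(3,1),(0,1))]))
m=M["top","rail"][0].astype(np.uint8); print(cv2.minAreaRect(np.argwhere(m)[:,::-1].astype(np.float32)))
s=M["top","carved_block"][4].astype(np.uint8); print(cv2.minAreaRect(np.argwhere(s)[:,::-1].astype(np.float32)))
E
```

```text
block (array([ 0.46467521, -0.21294201,  0.44268029]), np.float64(0.24012906660791658))
block (array([ 0.46380775, -0.21438111,  0.44388158]), np.float64(0.07716916354556803))
block (array([ 0.47025313, -0.21313205,  0.3851123 ]), np.float64(0.10702614379084967))
bell top [0.3964503  0.34010549 0.067     ] wide mask bell top in top cam box
top 130 169 208 247
scene 292 329 148 175
plinth+dome [0.4   0.341 0.03 ]
[[209.04079 222.45102]
 [268.6246  212.2631 ]
 [195.11198 133.77298]
 [250.79256 125.28545]]
[[0.415 0.176 0.018]
 [0.442 0.009 0.018]
 [0.665 0.216 0.018]
 [0.688 0.058 0.018]]
[np.float64(0.16839047257678827), np.float64(0.2530586855874948), np.float64(0.25047450174061875), np.float64(0.15924405630817134)] [ 9.15370417 11.24932102 99.37218578]
((225.63394165039062, 140.55718994140625), (34.5186653137207, 47.825958251953125), 81.11934661865234)
((231.35679626464844, 170.86952209472656), (95.69157409667969, 60.75870895385742), 80.21759033203125)
```

```bash
cat >> h.py <<'E'
def plan(target,yaw_y=None,s=None):
    """shift in tool axes (mm) to target; turn (deg) about tool z bringing tool y to world heading yaw_y (deg, mod 180)"""
    s=s or ctrl.sense(); R=Rot.from_rotvec(s["orientation"]).as_matrix()
    d=R.T@(np.array(target)-s["position"])*1e3
    print("pos",np.round(s["position"],4),"shift mm",np.round(d,1),"F",np.round(s["force"],1),"tilt",np.round(R[:,2],3),"t",round(s["time_s"],2))
    h=np.degrees(np.arctan2(R[1,1],R[0,1])); print("tool y heading",round(h,2),"q6",round(s["joint_pos"][5],2))
    if yaw_y is not None:
        e=(yaw_y-h+90)%180-90; print("turn about tool z:",round(-e,2))
E
python3 - <<'E'
from h import *
plan([.398,.340,.2])
c=eyes.camera_params("wrist"); o=-c["R"].T@c["t"]; s=ctrl.sense(); R=Rot.from_rotvec(s["orientation"]).as_matrix()
print("cam in tool",R.T@(o-s["position"]), R.T@c["R"].T, c["camera_matrix"][0])
E
```

```text
pos [0.2228 0.4476 0.2314] shift mm [-204.8  -18.3   31.4] F [-0.5  0.   0.3] tilt [ 0.  0. -1.] t 0.75
tool y heading 63.54 q6 1.57
cam in tool [ 0.06716636 -0.00071275 -0.14189772] [[-1.02688334e-03 -9.64795481e-01 -2.62999289e-01]
 [ 9.99999268e-01 -1.15906671e-03  3.47452437e-04]
 [-6.40054263e-04 -2.62998739e-01  9.64795965e-01]] [282.04941904   0.         255.88950367]
```

Call:
{"fn": "apply_moves", "kwargs": {
  "steps": [
    [-0.04,-0.004,0,0,0,0],
    [-0.08,-0.008,0,0,0,0],
    [-0.12,-0.012,0.01,0,0,0],
    [-0.16,-0.016,0.02,0,0,0],
    [-0.2,-0.018,0.03,0,0,0]
  ],
  "fingers": 255,
  "squeeze": 20
}}

```text
time_s: 1.25
position: [0.395, 0.3414, 0.2013]
orientation: [0.719, 3.058, 0.001]
force: [-0.2, 0.5, -0.4]
grip_width: 0.0122
grasp_force: 0.0
```

```bash
python3 - <<'E'
from h import *
import time
s=ctrl.sense(); plan([.398,.340,.08]); c=eyes.camera_params("wrist"); im=eyes.snapshot("wrist"); 
show("w1",im)
for r in nets.regions_of("bell_top","wrist"): print(r["conf"],r["point"],r["pixels"].sum(),ray(c,r["point"],.067))
print(proj(c,[.3965,.340,.067]))
E
```

```text
pos [0.395  0.3414 0.2013] shift mm [ -3.3  -0.  121.3] F [-0.2  0.5 -0.4] tilt [ 0.     0.001 -1.   ] t 1.25
tool y heading 63.55 q6 1.17
0.86 [224.2, 5.7] 273 [0.24020966 0.38766745 0.067     ]
0.78 [263.0, 185.8] 299 [0.39790353 0.34741871 0.067     ]
[[255.78684089 187.78229911]]
```

View pics/w1.png

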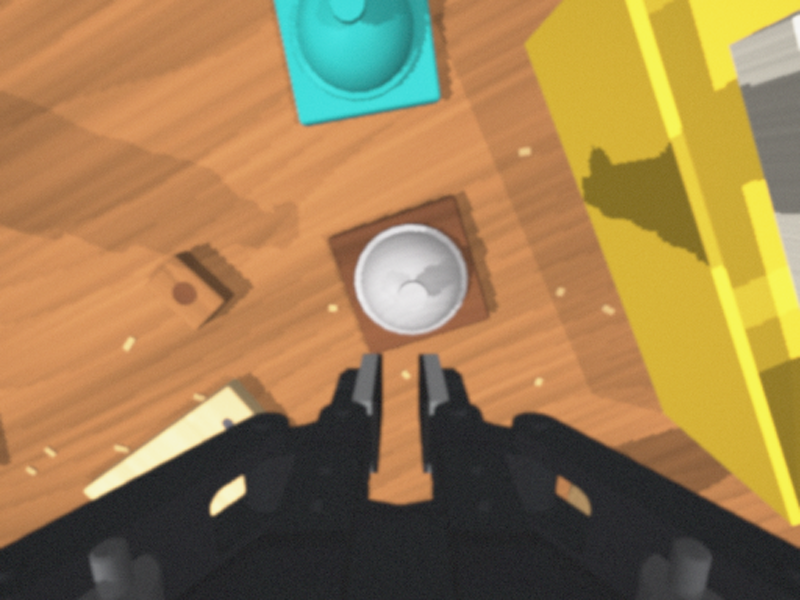

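Wrist picture: the plunger head is at (413,292) on the steel bell (dome centre (410,278)); the turquoise look-alike is at (350,10). The wrist fix gives the plunger at about (0.398, 0.346), so I descend and recheck.

Call:
{"fn": "apply_moves", "kwargs": {
  "steps": [
    [0,0.002,0.03,0,0,0],
    [-0.001,0.005,0.07,0,0,0],
    [-0.001,0.005,0.1,0,0,0],
    [-0.001,0.005,0.11,0,0,0],
    [-0.001,0.005,0.11,0,0,0]
  ]
}}

```text
time_s: 1.85
position: [0.3957, 0.3459, 0.0901]
orientation: [-0.718, -3.056, 0.004]
force: [0.3, -0.7, -0.1]
grip_width: -0.0001
grasp_force: 0.0
```

```bash
python3 - <<'E'
from h import *
c=eyes.camera_params("wrist"); im=eyes.snapshot("wrist"); show("w2",im)
for r in nets.regions_of("bell_top","wrist")[:2]: 
    p=ray(c,r["point"],.067); print(r["conf"],r["point"],r["pixels"].sum(),p)
    plan([p[0],p[1],.057])
E
```

```text
0.71 [261.5, 223.5] 209 [0.39428339 0.34969625 0.067     ]
pos [0.3975 0.3474 0.0927] shift mm [ 3.9  0.6 35.7] F [-0.3 -0.3  1.1] tilt [ 0.002  0.001 -1.   ] t 1.95
tool y heading 63.57 q6 1.18
```

View pics/w2.png

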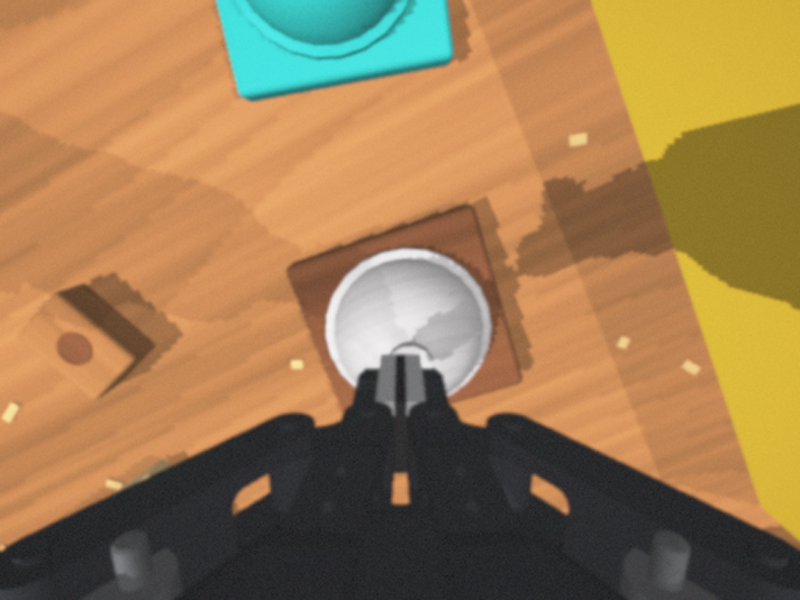

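Wrist view at z≈0.09: the plunger's head is at about (410,355), just under and slightly right of the closed tips at (400,360). I shift 2 mm along tool y and press.

Call:
{"fn": "apply_moves", "kwargs": {
  "steps": [
    [0,0.002,0.01,0,0,0],
    [0,0.002,0.02,0,0,0],
    [0,0.002,0.026,0,0,0],
    [0,0.002,0.03,0,0,0],
    [0,0.002,0.03,0,0,0]
  ]
}}

```text
time_s: 2.45
position: [0.3979, 0.3484, 0.0613]
orientation: [-0.719, -3.058, -0.001]
force: [-0.5, -0.8, 3.3]
grip_width: 0.0003
grasp_force: 1.9
```

Call:
{"fn": "apply_moves", "kwargs": {
  "steps": [
    [0,0,0.001,0,0,0],
    [0,0,0.002,0,0,0],
    [0,0,0.003,0,0,0],
    [0,0,0.003,0,0,0]
  ]
}}

```text
time_s: 2.85
position: [0.398, 0.3485, 0.0591]
orientation: [0.719, 3.058, 0.001]
force: [-1.1, -0.7, 6.6]
grip_width: 0.0003
grasp_force: 3.4
```

Call:
{"fn": "apply_moves", "kwargs": {
  "steps": [
    [0,0,0.001,0,0,0],
    [0,0,0.0015,0,0,0],
    [0,0,0.0015,0,0,0]
  ]
}}

```text
time_s: 3.15
position: [0.3981, 0.3485, 0.0588]
orientation: [0.719, 3.057, 0.002]
force: [-3.4, -2.0, 15.2]
grip_width: 0.0001
grasp_force: 7.4
```

The bell is pressed to its stop (force jumped from 6.6 to 15 N within 0.3 mm). Next I lift and go to view the fixture.

Call:
{"fn": "apply_moves", "kwargs": {
  "steps": [
    [0,0,-0.04,0,0,0],
    [0,0,-0.085,0,0,0],
    [-0.01,-0.01,-0.13,0,0,-8],
    [-0.035,-0.03,-0.165,0,0,-16],
    [-0.07,-0.06,-0.19,0,0,-24]
  ],
  "fingers": 0
}}

```text
time_s: 3.65
position: [0.4334, 0.2666, 0.2478]
orientation: [0.057, 3.138, 0.003]
force: [1.6, 1.3, -0.8]
grip_width: 0.0721
grasp_force: 0.0
```

```bash
python3 - <<'E'
from h import *
plan([.53,.11,.25],99.5); plan([.64,.125,.25],99.5)
E
```

```text
pos [0.4334 0.2666 0.2478] shift mm [-102.3 -153.    -2.2] F [ 1.6  1.3 -0.8] tilt [ 0.003  0.002 -1.   ] t 3.65
tool y heading 87.92 q6 0.59
turn about tool z: -11.58
pos [0.4334 0.2666 0.2478] shift mm [-211.7 -134.    -1.8] F [ 1.6  1.3 -0.8] tilt [ 0.003  0.002 -1.   ] t 3.65
tool y heading 87.92 q6 0.59
turn about tool z: -11.58
```

Call:
{"fn": "apply_moves", "kwargs": {
  "steps": [
    [-0.03,-0.035,0,0,0,-4],
    [-0.07,-0.065,0,0,0,-8],
    [-0.115,-0.09,0,0,0,-11.5],
    [-0.16,-0.115,0,0,0,-11.5],
    [-0.205,-0.135,0,0,0,-11.5]
  ]
}}

```text
time_s: 4.15
position: [0.6305, 0.1209, 0.2448]
orientation: [0.242, -3.132, 0.001]
force: [1.2, 0.4, 0.2]
grip_width: 0.0859
grasp_force: 0.0
```

Call:
{"fn": "apply_moves", "kwargs": {
  "steps": [
    [-0.006,0,0,0,0,0],
    [-0.006,0,0,0,0,0]
  ]
}}

```text
time_s: 4.35
position: [0.6359, 0.1226, 0.2427]
orientation: [0.24, -3.129, 0.0]
force: [-0.5, 0.3, 0.7]
grip_width: 0.0854
grasp_force: 0.0
```

```bash
python3 - <<'E'
from h import *
c=eyes.camera_params("wrist"); im=eyes.snapshot("wrist"); show("w3",im); plan([.64,.125,.25],99.5)
np.save("w3.npy",dict(c=c,im=im),allow_pickle=True)
for t in ("rail","fixture"):
  for r in nets.regions_of(t,"wrist")[:2]:
    print(t,r["conf"],r["point"],r["pixels"].sum(),cv2.minAreaRect(np.argwhere(r["pixels"])[:,::-1].astype(np.float32)))
E
```

```text
pos [0.6349 0.1235 0.2436] shift mm [-5.3  0.7 -6.4] F [-0.4 -0.2 -0.8] tilt [-0.003 -0.    -1.   ] t 4.4
tool y heading 98.86 q6 0.04
turn about tool z: -0.64
rail 0.94 [257.9, 156.1] 2490 ((259.0, 179.5), (73.0, 110.0), 90.0)
fixture 0.59 [260.8, 101.3] 28309 ((257.0, 108.0), (216.0, 146.0), 90.0)
```

View pics/w3.png

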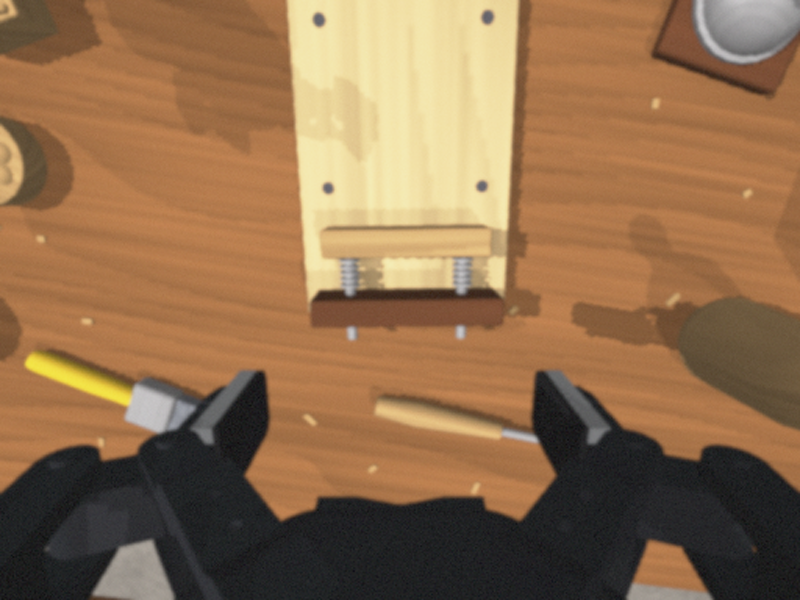

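The picture shows the bed with the rail's front edge at about row 229 (columns 322–491), the holes at (319,19), (488,17), (328,188) and (482,186), and the back stop at (408,308). I compute the fixture pose from the holes and bed edges.

```bash
python3 - <<'E'
from h import *
d=np.load("w3.npy",allow_pickle=True).item(); c,im=d["c"],d["im"]; g=cv2.cvtColor(im,cv2.COLOR_RGB2GRAY).astype(float)
P=[]
for p in np.array([[319,19],[488,17],[328,188],[482,186]])/1.5625:
    x,y=np.round(p).astype(int); y0=max(0,y-7); w=np.clip(130-g[y0:y+8,x-7:x+8],0,None); yy,xx=np.mgrid[y0:y+8,x-7:x+8]
    P.append([(w*xx).sum()/w.sum(),(w*yy).sum()/w.sum()])
W=np.array([ray(c,p,.018) for p in P]); print(np.round(P,1).tolist(),np.round(W,4).tolist())
ang=lambda v:round(float(np.degrees(np.arctan2(v[1],v[0]))),2)
print("x-dir",ang(W[2]-W[0]),ang(W[3]-W[1]),"y-dir",ang(W[0]-W[1]),ang(W[2]-W[3]))
# edges
b=im[:,:,2].astype(float); L=[];Rr=[]
for r in range(20,125,5):
    gr=np.diff(cv2.GaussianBlur(b,(5,5),0)[r]); 
    L.append(ray(c,[175+np.argmax(gr[175:215])+.5,r],.018)); Rr.append(ray(c,[310+np.argmin(gr[310:345])+.5,r],.018))
for n,E in(("right edge(img left)",L),("left edge",Rr)):
    E=np.array(E); k=np.polyfit(E[:,0],E[:,1],1); res=E[:,1]-np.polyval(k,E[:,0]); ok=abs(res)<.003; k=np.polyfit(E[ok,0],E[ok,1],1); print(n,round(np.degrees(np.arctan(k[0])),2),"y at x=.55",np.polyval(k,.55),ok.sum())
print("rail front edge: col 258 rows", np.round(b[135:172,235],0), np.round(b[135:172,285],0))
for r in (146,148,150,165): print(r,ray(c,[259,r],.052),ray(c,[259,r],.018))
E
```

```text
[[203.7, 12.2], [311.6, 10.6], [209.6, 120.1], [308.0, 118.8]] [[0.4632, 0.0355, 0.018], [0.4428, 0.1576, 0.018], [0.5814, 0.0553, 0.018], [0.5611, 0.1775, 0.018]]
x-dir 9.49 9.51 y-dir -80.51 -80.6
right edge(img left) 9.53 y at x=.55 0.02692669251601755 21
left edge 9.34 y at x=.55 0.19806302162465592 21
rail front edge: col 258 rows [155. 153. 152. 151. 152. 153. 154. 146. 140. 114.  87.  86. 105. 121.
 126. 128. 129. 133. 133. 132. 129. 122. 117. 117. 116. 115. 117. 117.
 115. 108. 109. 115. 115. 120. 119. 118. 117.] [150. 152. 147. 151. 151. 150. 150. 144. 129. 104.  89. 101. 117. 126.
 127. 130. 131. 129. 131. 123. 123. 121. 120. 119. 124. 125. 126. 129.
 122. 115. 124. 138. 143. 147. 145. 144. 146.]
146 [0.60071389 0.1208406  0.052     ] [0.60387743 0.12172023 0.018     ]
148 [0.60300619 0.12119843 0.052     ] [0.60640387 0.12211461 0.018     ]
150 [0.60530689 0.12155757 0.052     ] [0.60893958 0.12251043 0.018     ]
165 [0.62283484 0.1242937  0.052     ] [0.6282579  0.12552604 0.018     ]
```

```bash
python3 - <<'E'
from h import *
plan([.47,-.212,.2],115)
E
```

```text
pos [0.6341 0.1245 0.2452] shift mm [ 214.5 -306.8   45.4] F [-0.2 -0.6 -0.5] tilt [-0.001 -0.    -1.   ] t 4.5
tool y heading 98.97 q6 0.04
turn about tool z: -16.03
```

Call:
{"fn": "apply_moves", "kwargs": {
  "steps": [
    [0.027,-0.038,0,0,0,-4],
    [0.054,-0.077,0,0,0,-8],
    [0.081,-0.115,0,0,0,-12],
    [0.108,-0.154,0,0,0,-16],
    [0.135,-0.193,0,0,0,-16]
  ]
}}

```text
time_s: 5.0
position: [0.5298, -0.0877, 0.2463]
orientation: [-0.683, 3.065, -0.001]
force: [0.9, -0.7, -0.1]
grip_width: 0.0856
grasp_force: 0.0
```

```bash
python3 - <<'E'
from h import *
plan([.47,-.212,.2],115)
E
```

```text
pos [ 0.5298 -0.0877  0.2463] shift mm [107.  -87.1  46.3] F [ 0.9 -0.7 -0.1] tilt [ 0.002 -0.    -1.   ] t 5.0
tool y heading 115.12 q6 -0.6
turn about tool z: 0.12
```

Call:
{"fn": "apply_moves", "kwargs": {
  "steps": [
    [0.035,-0.028,0.015,0,0,0],
    [0.07,-0.057,0.03,0,0,0],
    [0.105,-0.086,0.045,0,0,0],
    [0.105,-0.086,0.045,0,0,0],
    [0.105,-0.086,0.045,0,0,0]
  ]
}}

```text
time_s: 5.5
position: [0.4717, -0.2095, 0.2008]
orientation: [-0.676, 3.068, 0.0]
force: [-0.4, 0.7, 0.0]
grip_width: 0.0849
grasp_force: 0.0
```

```bash
python3 - <<'E'
from h import *
c=eyes.camera_params("wrist"); im=eyes.snapshot("wrist"); show("w4",im)
for r in nets.regions_of("carved_block","wrist")[:3]:
    print(r["conf"],r["point"],r["pixels"].sum(),ray(c,r["point"],.03)); p=ray(c,r["point"],.03)
    if np.hypot(p[0]-.464,p[1]+.214)<.05: x,f=fitbox([(c,r["pixels"].astype(float))],[.464,-.214,.443],.1,.054,0,.042); print("fit",x,np.degrees(x[2]),f)
plan([x[0],x[1],.1],np.degrees(x[2])+90)
E
```

```text
0.97 [255.7, 170.2] 4445 [ 0.46327087 -0.21347944  0.03      ]
fit [ 0.46467508 -0.21278669  0.45760619] 26.218903098119437 0.039904386951631045
0.95 [144.4, 25.6] 4077 [ 0.37785127 -0.37400581  0.03      ]
0.92 [288.4, 27.4] 5388 [ 0.31961432 -0.2441227   0.03      ]
pos [ 0.4732 -0.2087  0.2013] shift mm [  9.7  -0.  101.3] F [-0.6  0.6  0.1] tilt [ 0.002 -0.    -1.   ] t 5.6
tool y heading 115.01 q6 -0.85
turn about tool z: -1.21
```

View pics/w4.png

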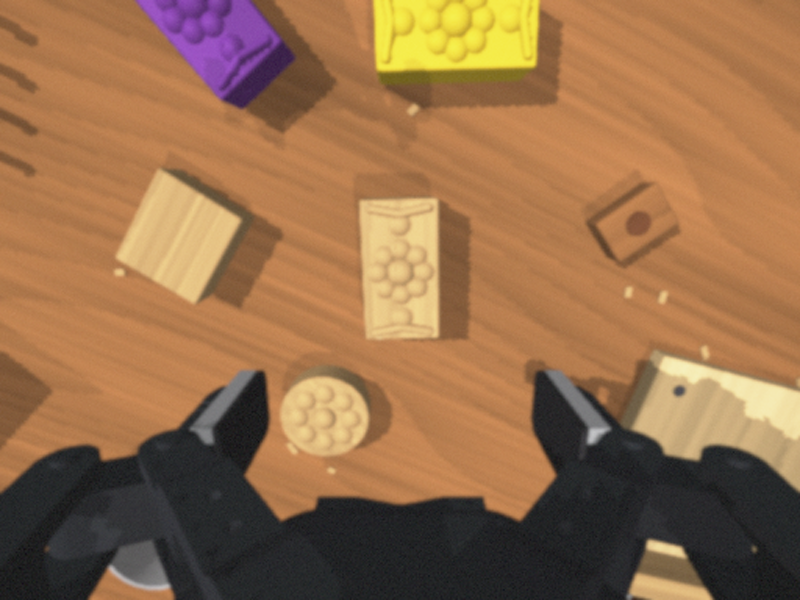

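The block is at (400,270), centred between the fingers; the rosette at (325,415) and cleat at (635,220) are clear of the finger paths. I descend.

Call:
{"fn": "apply_moves", "kwargs": {
  "steps": [
    [0.005,0,0.04,0,0,-0.6],
    [0.009,0,0.08,0,0,-1.2],
    [0.009,0,0.12,0,0,-1.2],
    [0.009,0,0.12,0,0,-1.2]
  ]
}}

```text
time_s: 6.0
position: [0.4613, -0.2102, 0.076]
orientation: [0.713, -3.052, -0.01]
force: [-0.6, 0.8, 0.2]
grip_width: 0.0857
grasp_force: 0.0
```

```bash
python3 - <<'E'
from h import *
c=eyes.camera_params("wrist"); im=eyes.snapshot("wrist")
for r in nets.regions_of("carved_block","wrist")[:2]:
    p=ray(c,r["point"],.03); print(r["conf"],r["point"],p)
    if np.hypot(p[0]-.464,p[1]+.214)<.05:
        x,f=fitbox([(c,r["pixels"].astype(float))],[.464,-.213,.45],.1,.054,0,.042); print("fit",x,np.degrees(x[2]),f); plan([x[0],x[1],.01],np.degrees(x[2])+90)
E
```

```text
0.9 [250.4, 214.3] [ 0.46157275 -0.21383156  0.03      ]
fit [ 0.46502361 -0.21260437  0.45717016] 26.193920629845355 0.05335058328216823
pos [ 0.4653 -0.2125  0.0809] shift mm [ 0.3 -0.  70.9] F [ 0.8 -0.1  1.1] tilt [-0.  0. -1.] t 6.1
tool y heading 116.25 q6 -0.89
turn about tool z: 0.05
0.86 [310.3, 14.1] [ 0.33360191 -0.23667657  0.03      ]
```

Call:
{"fn": "apply_moves", "kwargs": {
  "steps": [
    [0,0,0.03,0,0,0],
    [0,0,0.055,0,0,0],
    [0,0,0.07,0,0,0],
    [0,0,0.07,0,0,0]
  ]
}}

```text
time_s: 6.5
position: [0.4656, -0.2135, 0.011]
orientation: [-0.711, 3.059, -0.001]
force: [-0.4, 0.4, -0.5]
grip_width: 0.0853
grasp_force: 0.0
```

Call:
{"fn": "apply_moves", "kwargs": {
  "steps": [
    [0,0,0,0,0,0],
    [0,0,0,0,0,0],
    [0,0,0,0,0,0],
    [0,0,0,0,0,0],
    [0,0,0,0,0,0]
  ],
  "fingers": 255,
  "squeeze": 45
}}

```text
time_s: 7.0
position: [0.4665, -0.2142, 0.0126]
orientation: [-0.709, 3.056, -0.003]
force: [0.3, 1.0, 6.9]
grip_width: 0.0532
grasp_force: 49.3
```

```bash
python3 - <<'E'
from h import *
plan([.53,.11,.12],99.5)
E
```

```text
pos [ 0.4665 -0.2142  0.0126] shift mm [-200.1  262.9 -107.5] F [0.3 1.  6.9] tilt [ 0.004 -0.001 -1.   ] t 7.0
tool y heading 116.12 q6 -0.89
turn about tool z: 16.62
```

Call:
{"fn": "apply_moves", "kwargs": {
  "steps": [
    [0,0,-0.03,0,0,0],
    [0,0,-0.07,0,0,0],
    [-0.015,0.02,-0.1,0,0,0],
    [-0.035,0.045,-0.1,0,0,4],
    [-0.06,0.078,-0.1,0,0,8]
  ]
}}

```text
time_s: 7.5
position: [0.4858, -0.1178, 0.1127]
orientation: [-0.484, 3.099, -0.004]
force: [0.1, 0.6, -2.6]
grip_width: 0.0531
grasp_force: 48.6
```

```bash
python3 - <<'E'
from h import *
plan([.537,.1105,.1],99.5); print(ctrl.sense()["grip_width"])
E
```

```text
pos [ 0.4858 -0.1178  0.1127] shift mm [-118.4  201.8   12.6] F [ 0.1  0.6 -2.6] tilt [ 0.005 -0.002 -1.   ] t 7.5
tool y heading 107.76 q6 -0.55
turn about tool z: 8.26
0.053131984891721676
```

Call:
{"fn": "apply_moves", "kwargs": {
  "steps": [
    [-0.023,0.04,0,0,0,2],
    [-0.046,0.08,0,0,0,4],
    [-0.07,0.12,0,0,0,6],
    [-0.094,0.16,0,0,0,8.3],
    [-0.118,0.2,0,0,0,8.3]
  ]
}}

```text
time_s: 8.0
position: [0.5345, 0.1113, 0.1111]
orientation: [-0.267, 3.129, -0.0]
force: [1.1, -0.7, -1.9]
grip_width: 0.0533
grasp_force: 48.5
```

Call:
{"fn": "apply_moves", "kwargs": {
  "steps": [
    [0,0,0.01,0,0,0],
    [0,0,0.02,0,0,0],
    [0,0,0.02,0,0,0]
  ]
}}

```text
time_s: 8.3
position: [0.5322, 0.1083, 0.0885]
orientation: [0.267, -3.126, 0.002]
force: [-0.4, 0.9, -2.1]
grip_width: 0.0532
grasp_force: 48.6
```

```bash
python3 - <<'E'
from h import *
plan([.537,.1105,.05],99.5)
c=eyes.camera_params("wrist"); im=eyes.snapshot("wrist"); show("w5",im); print(ctrl.sense()["position"])
P=(np.array([[319,19],[488,17],[328,188],[482,186]]))
W=np.array([[.4632,.0355,.018],[.4428,.1576,.018]]); print(proj(c,W)*1.5625)
plan([.537,.1105,.05],99.5)
E
```

```text
pos [0.5322 0.1083 0.0885] shift mm [-5.3  1.3 38.4] F [-0.4  0.9 -2.1] tilt [-0.004 -0.001 -1.   ] t 8.3
tool y heading 99.76 q6 0.03
turn about tool z: 0.26
[0.53272664 0.10800426 0.08917294]
[[268.88564719 153.94672209]
 [539.00836377 155.02918171]]
pos [0.5327 0.108  0.0892] shift mm [-4.8  1.8 39.2] F [ 0.3 -0.3 -2.7] tilt [-0.003 -0.001 -1.   ] t 8.35
tool y heading 99.71 q6 0.03
turn about tool z: 0.21
```

View pics/w5.png

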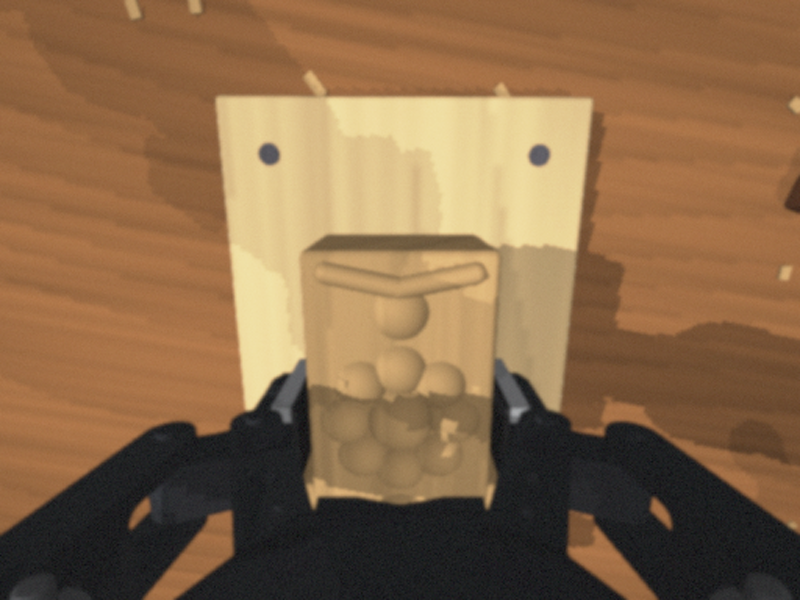

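Holes are at (269,154) and (539,154), exactly as predicted; the block is held square, its end edge level, about 1.7 mm off the bed's centre line. I correct that and lower.

Call:
{"fn": "apply_moves", "kwargs": {
  "steps": [
    [-0.005,0.0017,0.02,0,0,0],
    [-0.005,0.0017,0.04,0,0,0],
    [-0.005,0.0017,0.052,0,0,0],
    [-0.005,0.0017,0.052,0,0,0]
  ]
}}

```text
time_s: 8.75
position: [0.537, 0.1103, 0.0366]
orientation: [0.265, -3.126, 0.001]
force: [-0.4, -0.6, -2.4]
grip_width: 0.0532
grasp_force: 48.6
```

Call:
{"fn": "apply_moves", "kwargs": {
  "steps": [
    [0,0,0.002,0,0,0],
    [0,0,0.004,0,0,0],
    [0,0,0.004,0,0,0]
  ]
}}

```text
time_s: 9.05
position: [0.5393, 0.1119, 0.0349]
orientation: [-0.268, 3.129, 0.0]
force: [-0.2, 0.2, -2.2]
grip_width: 0.0531
grasp_force: 48.6
```

Call:
{"fn": "apply_moves", "kwargs": {
  "steps": [
    [0,0,0.001,0,0,0],
    [0,0,0.002,0,0,0],
    [0,0,0.002,0,0,0]
  ]
}}

```text
time_s: 9.35
position: [0.5388, 0.112, 0.0322]
orientation: [-0.268, 3.13, -0.0]
force: [-0.4, 1.2, -1.5]
grip_width: 0.0535
grasp_force: 48.6
```

Call:
{"fn": "apply_moves", "kwargs": {
  "steps": [
    [0,0,0.001,0,0,0],
    [0,0,0.001,0,0,0]
  ]
}}

```text
time_s: 9.55
position: [0.5387, 0.112, 0.0311]
orientation: [0.268, -3.13, 0.0]
force: [-0.1, -0.2, -2.7]
grip_width: 0.0529
grasp_force: 48.6
```

Call:
{"fn": "apply_moves", "kwargs": {
  "steps": [
    [0,0,0.001,0,0,0],
    [0,0,0.001,0,0,0]
  ]
}}

```text
time_s: 9.75
position: [0.5388, 0.112, 0.0306]
orientation: [-0.268, 3.13, 0.0]
force: [-0.9, 0.2, 2.8]
grip_width: 0.0531
grasp_force: 49.0
```

```bash
python3 - <<'E'
from h import *
c=eyes.camera_params("wrist"); im=eyes.snapshot("wrist"); show("w6",im); np.save("w6.npy",dict(c=c,im=im),allow_pickle=True)
plan([.552,.113,.03],99.5)
print(proj(c,[[.4632,.0355,.018],[.4428,.1576,.018]])*1.5625)
E
```

```text
pos [0.5388 0.112  0.0307] shift mm [-13.2  -1.3   0.7] F [-2.5  0.8  3.9] tilt [ 0.  0. -1.] t 9.8
tool y heading 99.8 q6 0.03
turn about tool z: 0.3
[[208.48831226 118.70766209]
 [587.61412064 120.53931223]]
```

View pics/w6.png

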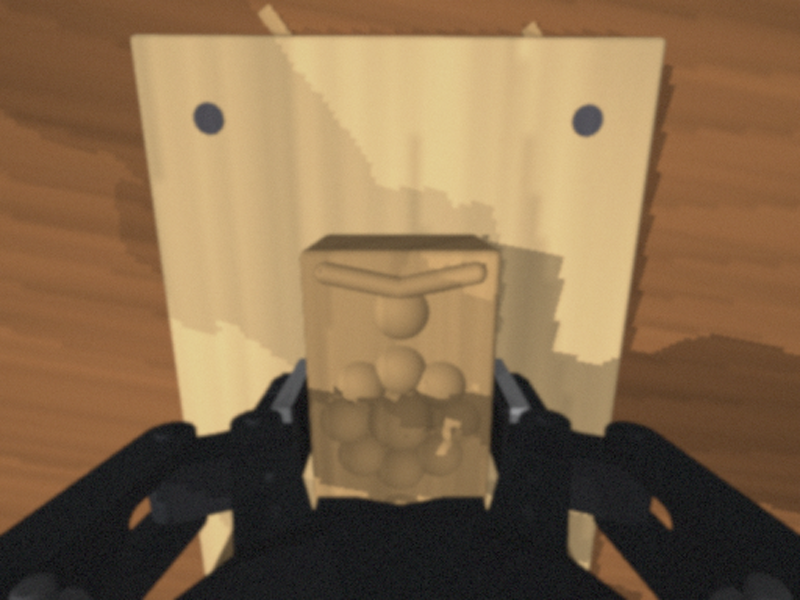

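The held block is square in the image (end edge level at row 250); the holes (208,118) and (588,120) show 0.3° turn and under 1 mm of lateral error to trim. I trim and advance to the rail.

Call:
{"fn": "apply_moves", "kwargs": {
  "steps": [
    [0,-0.001,-0.0005,0,0,0.3],
    [-0.004,-0.001,-0.0005,0,0,0.3],
    [-0.008,-0.001,-0.0003,0,0,0.3],
    [-0.008,-0.001,-0.0003,0,0,0.3]
  ]
}}

```text
time_s: 10.2
position: [0.5478, 0.1124, 0.0306]
orientation: [-0.26, 3.13, -0.0]
force: [-1.6, -0.2, 1.3]
grip_width: 0.053
grasp_force: 49.2
```

Call:
{"fn": "apply_moves", "kwargs": {
  "steps": [
    [-0.002,0,0,0,0,0],
    [-0.004,0,0,0,0,0],
    [-0.006,0,0,0,0,0],
    [-0.008,0,0,0,0,0],
    [-0.008,0,0,0,0,0]
  ]
}}

```text
time_s: 10.7
position: [0.5536, 0.1135, 0.0307]
orientation: [0.26, -3.128, 0.0]
force: [-5.9, -0.4, 6.5]
grip_width: 0.0531
grasp_force: 49.7
```

Call:
{"fn": "apply_moves", "kwargs": {
  "steps": [
    [-0.002,0,-0.0003,0,0,0],
    [-0.004,0,-0.0005,0,0,0],
    [-0.004,0,-0.0005,0,0,0],
    [-0.004,0,-0.0005,0,0,0]
  ]
}}

```text
time_s: 11.1
position: [0.5565, 0.1139, 0.0307]
orientation: [0.26, -3.126, 0.001]
force: [-7.7, -1.0, 7.1]
grip_width: 0.0534
grasp_force: 49.7
```

```bash
python3 - <<'E'
from h import *
C={}
for n in("scene","top"):
    C[n]=eyes.camera_params(n); im=eyes.snapshot(n)
    if n=="scene": show("s2",im,(230,170,350,240))
    for t in("rail","carved_block"):
        for r in nets.regions_of(t,n)[:4]: print(n,t,round(r["conf"],2),r["point"],r["pixels"].sum(),np.round(ray(C[n],r["point"],.04),3))
for k in range(3): plan([.552,.113,.03],99.5,); eyes.snapshot("top")
E
```

```text
scene rail 0.73 [304.8, 201.0] 446 [0.603 0.128 0.04 ]
scene carved_block 0.81 [115.9, 241.4] 813 [ 0.41  -0.407  0.04 ]
scene carved_block 0.64 [154.0, 211.5] 679 [ 0.35  -0.257  0.04 ]
scene carved_block 0.55 [289.6, 195.8] 358 [0.551 0.112 0.04 ]
top rail 0.58 [241.9, 144.4] 119 [0.63  0.082 0.04 ]
top carved_block 0.95 [413.4, 240.2] 822 [ 0.365 -0.382  0.04 ]
top carved_block 0.81 [361.7, 260.7] 855 [ 0.311 -0.241  0.04 ]
pos [0.5565 0.1139 0.0307] shift mm [ 4.6 -0.2  0.8] F [-7.7 -0.3  6. ] tilt [-0.004 -0.001 -1.   ] t 11.4
tool y heading 99.5 q6 0.04
turn about tool z: -0.0
pos [0.5565 0.1139 0.0307] shift mm [ 4.6 -0.2  0.7] F [-7.6 -1.2  6.3] tilt [-0.004 -0.001 -1.   ] t 11.45
tool y heading 99.5 q6 0.04
turn about tool z: -0.0
pos [0.5565 0.114  0.0307] shift mm [ 4.6 -0.2  0.7] F [-7.4 -0.6  6.3] tilt [-0.004 -0.001 -1.   ] t 11.5
tool y heading 99.5 q6 0.04
turn about tool z: 0.0
```

View pics/s2.png

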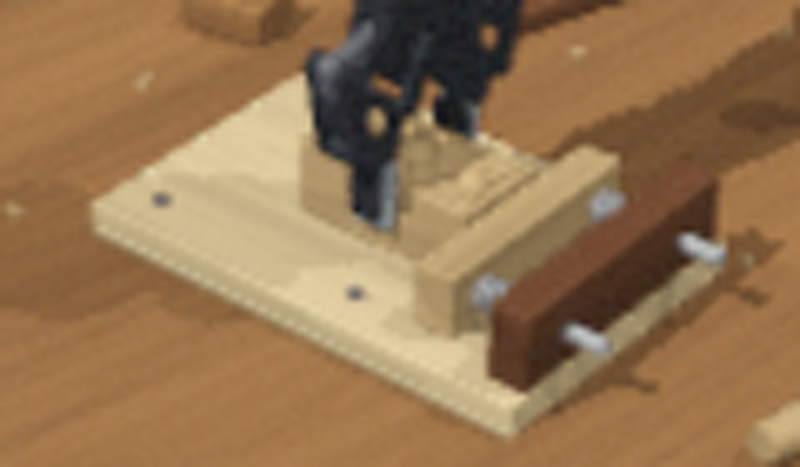

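Scene crop: the block is in contact with the rail's middle, its near end square, with the springs closing at (490,292) and (605,203). I ease off the downward pressure so the push reading is clean.

Call:
{"fn": "apply_moves", "kwargs": {
  "steps": [
    [0,0,-0.0005,0,0,0],
    [0,0,-0.001,0,0,0],
    [0,0,-0.001,0,0,0]
  ]
}}

```text
time_s: 11.85
position: [0.5565, 0.1139, 0.0309]
orientation: [0.26, -3.126, 0.001]
force: [-5.2, -0.4, 1.6]
grip_width: 0.0532
grasp_force: 48.9
```

Call:
{"fn": "apply_moves", "kwargs": {
  "steps": [
    [-0.0015,0,0,0,0,0],
    [-0.003,0,0,0,0,0],
    [-0.003,0,0,0,0,0]
  ]
}}

```text
time_s: 12.15
position: [0.5585, 0.1143, 0.0309]
orientation: [0.26, -3.124, 0.001]
force: [-9.4, -1.3, 3.5]
grip_width: 0.0533
grasp_force: 49.4
```

Call:
{"fn": "apply_moves", "kwargs": {
  "steps": [
    [0,0,0,0,-0.3,0],
    [0,0,0,0,-0.6,0],
    [0,0,0,0,-0.6,0]
  ]
}}

```text
time_s: 12.45
position: [0.5585, 0.1143, 0.0306]
orientation: [-0.26, 3.127, 0.0]
force: [-7.4, -0.3, 0.8]
grip_width: 0.0529
grasp_force: 49.0
```

```bash
python3 - <<'E'
from h import *
plan([.5635,.1149,.0305],99.5); print(ctrl.sense()["wrist_torque"])
E
```

```text
pos [0.5585 0.1143 0.0306] shift mm [-5.  -0.2  0.2] F [-7.4 -0.3  0.8] tilt [ 0.004  0.001 -1.   ] t 12.45
tool y heading 99.51 q6 0.04
turn about tool z: 0.01
[-0.28779365  1.46064233 -0.07648864]
```

Call:
{"fn": "apply_moves", "kwargs": {
  "steps": [
    [-0.002,0,0,0,0,0],
    [-0.004,0,-0.0003,0,-0.3,0],
    [-0.004,0,-0.0003,0,-0.3,0],
    [-0.004,0,-0.0003,0,-0.3,0]
  ]
}}

```text
time_s: 12.85
position: [0.5599, 0.1145, 0.0306]
orientation: [-0.26, 3.127, 0.0]
force: [-12.7, -1.1, 6.8]
grip_width: 0.0535
grasp_force: 49.7
```

```bash
python3 - <<'E'
from h import *
plan([.5635,.1149,.0305],99.5); print(ctrl.sense()["wrist_torque"])
E
```

```text
pos [0.5599 0.1145 0.0306] shift mm [-3.6 -0.2  0.1] F [-12.7  -1.1   6.8] tilt [ 0.004  0.001 -1.   ] t 12.85
tool y heading 99.51 q6 0.04
turn about tool z: 0.01
[-0.4523602   2.52208208 -0.04277767]
```

Call:
{"fn": "apply_moves", "kwargs": {
  "steps": [
    [0,0,-0.0005,0,0,0],
    [0,0,-0.001,0,0,0],
    [0,0,-0.0012,0,0,0],
    [0,0,-0.0012,0,0,0]
  ]
}}

```text
time_s: 13.25
position: [0.56, 0.1145, 0.0307]
orientation: [-0.26, 3.127, 0.0]
force: [-9.2, -1.6, -1.2]
grip_width: 0.0533
grasp_force: 48.6
```

```bash
python3 - <<'E'
from h import *
plan([.5635,.1149,.0305],99.5); print(ctrl.sense()["wrist_torque"])
E
```

```text
pos [0.56   0.1145 0.0307] shift mm [-3.6 -0.2  0.2] F [-9.2 -1.6 -1.2] tilt [ 0.004  0.001 -1.   ] t 13.25
tool y heading 99.51 q6 0.04
turn about tool z: 0.01
[-0.36405017  2.00073419 -0.06671866]
```

Call:
{"fn": "apply_moves", "kwargs": {
  "steps": [
    [-0.001,0,-0.0002,0,0,0],
    [-0.0015,0,-0.0004,0,0,0],
    [-0.0015,0,-0.0004,0,0,0],
    [-0.0015,0,-0.0004,0,0,0]
  ]
}}

```text
time_s: 13.65
position: [0.5611, 0.1147, 0.0307]
orientation: [-0.26, 3.128, 0.0]
force: [-10.7, -1.6, -1.1]
grip_width: 0.0533
grasp_force: 48.5
```

```bash
python3 - <<'E'
from h import *
F=[];P=[]
ims=[]
for k in range(6):
    ims.append(eyes.snapshot("scene").astype(np.float32)); s=ctrl.sense(); F.append(s["force"]); P.append(s["position"])
print(np.mean(F,0),np.mean(P,0)); im=np.mean(ims,0)
plan([.5635,.1149,.0305],99.5)
big=cv2.imread("pics/scene0.png")[:,:,::-1].astype(np.float32); ref=cv2.resize(big,(512,384),interpolation=cv2.INTER_AREA)
im2=cv2.resize(cv2.resize(im,(800,600),interpolation=cv2.INTER_CUBIC),(512,384),interpolation=cv2.INTER_AREA)
c=eyes.camera_params("scene"); u=np.array([np.cos(np.radians(9.5)),np.sin(np.radians(9.5)),0]); v=np.array([-u[1],u[0],0])
o=np.array([.5515,.1125,0])
# rail's right end face (fixture y=-65) & front-top strip: track by ECC/template matching of a patch
a=proj(c,[o+.061*u-.055*v+[0,0,.04]])[0]; b=proj(c,[o+.072*u-.055*v+[0,0,.04]])[0]; print("px",a,"per 11mm",b-a)
x,y=np.round(a).astype(int)
from itertools import product
best=[]
for d in np.arange(0,.018,.0005):
    sh=(proj(c,[o+(.061+d)*u-.055*v+[0,0,.04]])[0]-a)
    M=np.float32([[1,0,sh[0]],[0,1,sh[1]]]); w=cv2.warpAffine(ref,M,(512,384),flags=cv2.INTER_LINEAR)
    q=np.s_[y-8:y+14,x-9:x+8]; best.append((float(np.abs(w[q]-im2[q]).mean()),d*1e3))
print(sorted(best)[:5])
show("s3",im.astype(np.uint8),(230,170,350,240))
E
```

```text
[-9.41688368 -1.09701345 -2.09004324] [0.56105848 0.11469094 0.03070589]
pos [0.5611 0.1147 0.0307] shift mm [-2.4 -0.2  0.2] F [-9.6 -0.7 -2.2] tilt [ 0.003  0.    -1.   ] t 13.95
tool y heading 99.51 q6 0.04
turn about tool z: 0.01
px [294.5691813 210.7872681] per 11mm [2.93293326 1.38345469]
[(16.10361099243164, np.float64(9.000000000000002)), (16.148427963256836, np.float64(8.5)), (16.229001998901367, np.float64(9.5)), (16.309619903564453, np.float64(8.0)), (16.475446701049805, np.float64(10.0))]
```

View pics/s3.png

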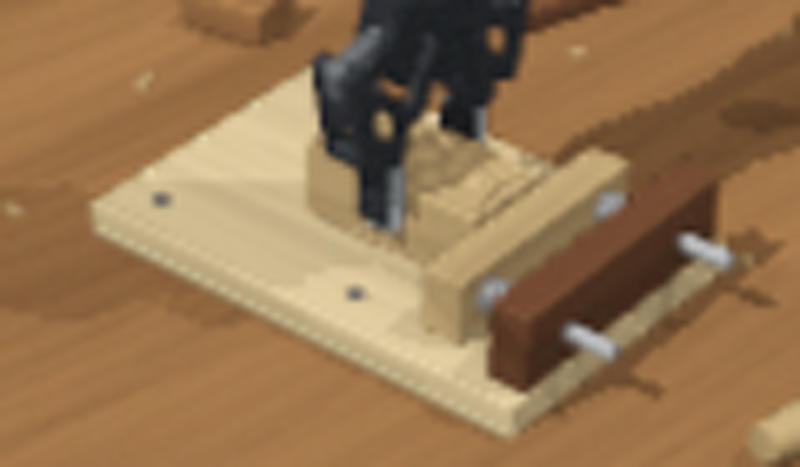

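Scene crop: the block end sits flush on the rail's middle, with the springs visibly compressed about half way at (492,293) and (610,203). I add a light downward press plus a touch more push.

Call:
{"fn": "apply_moves", "kwargs": {
  "steps": [
    [-0.0005,0,0.0003,0,0,0],
    [-0.0008,0,0.0005,0,0,0],
    [-0.0008,0,0.0005,0,0,0],
    [-0.0008,0,0.0005,0,0,0],
    [-0.0008,0,0.0005,0,0,0]
  ]
}}

```text
time_s: 14.45
position: [0.5612, 0.1147, 0.0307]
orientation: [-0.26, 3.129, 0.0]
force: [-12.8, -1.4, 1.5]
grip_width: 0.0533
grasp_force: 49.2
```

```bash
python3 - <<'E'
from h import *
F=[]
for k in range(10):
    eyes.snapshot("top"); F.append(ctrl.sense()["force"])
print(np.mean(F,0),np.std(F,0)); plan([.5635,.1149,.0305],99.5); print(ctrl.sense()["wrist_torque"])
E
```

```text
[-12.56170215  -1.31915578   1.99431593] [0.37659322 0.39339375 0.23033827]
pos [0.5612 0.1147 0.0307] shift mm [-2.3 -0.2  0.2] F [-12.4  -1.2   1.5] tilt [ 0.002  0.    -1.   ] t 14.95
tool y heading 99.51 q6 0.04
turn about tool z: 0.01
[-0.42301504  2.44148679 -0.02152431]
```

Call:
{"fn": "apply_moves", "kwargs": {
  "steps": [
    [0,0,-0.0002,0,0,0],
    [0,0,-0.0004,0,0,0],
    [0,0,-0.0004,0,0,0],
    [0,0,-0.0004,0,0,0],
    [0,0,-0.0004,0,0,0]
  ]
}}

```text
time_s: 15.45
position: [0.5614, 0.1148, 0.0307]
orientation: [-0.26, 3.129, 0.0]
force: [-11.4, -2.3, -1.5]
grip_width: 0.0532
grasp_force: 48.7
```

```bash
python3 - <<'E'
from h import *
F=[]
for k in range(10):
    eyes.snapshot("top"); F.append(ctrl.sense()["force"])
print(np.mean(F,0)); plan([.5635,.1149,.0305],99.5)
E
```

```text
[-11.110642    -1.30773834  -0.47659171]
pos [0.5614 0.1148 0.0307] shift mm [-2.  -0.2  0.2] F [-10.9  -1.8  -1. ] tilt [ 0.002  0.    -1.   ] t 15.95
tool y heading 99.51 q6 0.04
turn about tool z: 0.01
```

```bash
python3 -c "
from cell import order; print(order.job_done())"
```

```text
the job is handed in; nothing more can be done
None
```

I pressed the bell to its stop, then set the block flat on the bed, flower up, square to the middle of the rail. I handed the job in at about 16 s with the arm still holding it: about 11 N measured at the wrist, which I estimate puts about 10 N on the springs and the rail back 10–11 mm. A rough camera check earlier, at 9.5 N, suggested nearer 9 mm.

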